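# Balance the carousel and hold the carousel's keyed shaft home in its drive hub

## Task

Balance the tube carousel: take the yellow-capped tube out of the rack and stand it in the sleeve straight across from the blue-capped tube. Then lift the loaded carousel by its black knob, enter its shaft in the hub of the drive unit, turn it until the key slips into the keyway, and keep pushing against the ejector spring until the disc sits fully home on the hub. Finish while still gripping the knob and holding the carousel pressed home with both tubes standing in it, so that a colleague can tighten the clamp screw; leave the green-capped tube in the rack and the timer and the white bottle where they are.

Things in the scene. Friction and masses are not known exactly. Their poses are not given: they have to be found in the camera images.
- carousel: Loose tube carousel, 0.34 kg empty, 130 mm across, 140 mm tall: grey disc, four white sleeves, black knob, steel shaft below; stands on its sleeves' bottoms. Origin on its axis at that level; z up; +x points to the key, shown by a red wedge on the disc's top. Sleeves 50 mm off the axis at 45, 135, 225, 315 degrees from +x: 0 to 60 mm high, 20 mm inside, 25 mm outside, floor 4 mm thick.
- carousel_knob (a point): Centre of the carousel's black square knob, on the axis, 126 mm above the carousel's origin. 22 x 22 mm across the flats, 28 mm tall (112 to 140 mm above the origin), flats square to the carousel's x and y; fingers closing along x or y come down between the sleeves. Caps of tubes in the sleeves reach 112 mm above the origin; the column below the knob is 14 mm thick.
- carousel_seat (a point): Centre of the underside of the carousel's disc, on the axis, 42 mm above the carousel's origin (disc 6 mm thick); this face sits on the hub's mouth when the shaft is home.
- shaft_tip (a point): Lower end of the carousel's steel shaft, on the axis, 6 mm above the carousel's origin, 36 mm below the disc's underside. Shaft 18 mm in diameter, its lowest 5 mm tapered to 11 mm. The key on its +x side is 5 mm wide, stands 5 mm proud and ends 12 mm above the tip (its lowest 6 mm only 3 mm wide): the tip enters a bore 12 mm deep before the key meets the hub's face.
- opposite_place (a point): Centre of the mouth of the empty sleeve straight across from the blue-capped tube (at 225 degrees from the carousel's +x; the blue tube stands at 45 degrees), 60 mm above the carousel's underside; the sleeve's floor lies 56 mm below it, inside diameter 20 mm. The other two sleeves, at 135 and 315 degrees, stay empty.
- tube_4: Yellow-capped closed tube, barrel 16 mm in diameter, 108 mm tall, 18 g, tapering foot; origin at the bottom of its foot, z up to the cap. The cap is 18 mm wide, from 94 to 108 mm. It stands in one cell of the rack, its foot 5 mm above the bench.
- tube_2: Green-capped tube of the same size, in another cell of the rack, at least 80 mm from the yellow one; it stays there. Origin at its foot.
- tube_0: Blue-capped tube of the same size, standing in a sleeve of the carousel; origin at its foot, 4 mm above the carousel's origin.
- tube_rack: White grid rack, fixed, 62 x 176 x 64 mm (x, y, z), long side along its y; origin at the centre of its underside. The tubes stand in it with their upper 49 mm above its top; pull them straight up, at least 70 mm.
- drive_unit: White drive unit, fixed, 150 x 160 mm (x, y), housing top 55 mm above the bench; origin at the centre of its underside, under the hub's axis; its front panel with the small black speed knob faces -x.
- hub: Upright aluminium drive hub on the drive unit, 40 mm outside diameter, on a dark flange 68 mm across. Origin on its axis 56 mm above the bench, z up, +x towards its one keyway (red line down the hub, red wedge on the flange). The geared motor holds it: it turns only under more than 0.5 N m. Home, the carousel's origin stands 10 mm above this origin and its +x lies along the hub's +x.
- hub_mouth (a point): Centre of the hub's flat upper face, 52 mm above the hub's origin, 108 mm above the bench; axes as the hub's. Round bore 20 mm in diameter, 48 mm deep; one keyway 7 mm wide and 5 mm deep runs down its +x side from the top. The carousel fits in one orientation only; at the start its key and this keyway point at most 1.3 rad apart.
- ejector (a joint): Travel of the spring ejector pin inside the bore, m: 0 at rest, when its top is 27 mm below the mouth; 0.009 when the carousel is home (sliding down is positive). The spring pushes up with 6 N at rest and 15 N when home, more than the loaded carousel weighs, so the carousel rises again when it is not pressed.
- timer: Small white bench timer, 58 x 66 x 18 mm, bystander; origin at the centre of its underside.
- bottle_white: White plastic bottle with a red cap, 49 mm across, 110 mm tall, bystander; origin at the centre of its underside.
Things that resemble listed ones, but are neither listed nor needed, are in the scene too. What is shaped like the tube_0 but red is not meant. What is shaped like the tube_4 but purple is not meant.

How it is judged:
By the outcome, as a careful person would: the job done as asked, in the order asked, and still so for the second after the job is handed in, while the arm keeps its last pose, push and grip.
It also fails if it takes over 48 s, if anything falls off the work surface, if the arm or the gripper's body presses on something with over 40 N, if the wrist force passes 120 N, or if a joint passes its speed limit or range.

## Robot

A 6-joint arm with a two-finger parallel gripper is mounted at the origin on a cart in front of the work surface, level with it; the furniture and walls round the work are solid. World frame = base frame: x ahead of the robot, y to its left, z up, the work surface at z = 0. Lengths are in m, angles in rad, forces in N, time in s.
With the tool pointing down it reaches from about 0.25 to 0.725 m from the base axis. Payload 4 kg.
Tool frame: the origin (TCP) lies midway between the tips of the shut fingers; the grasp point (between the pads) lies 19 mm behind it; x points along the fingers, y is the direction in which the jaws open and shut, and the axes are right-handed (so a half turn about x gives the same grasp; the last joint's range is limited). The gripper opens to 85 mm and grips with 20 to 120 N. Pads are 22 mm wide; open, the fingers measure 114 mm over their backs; the gripper's body (76 mm by 85 mm) begins 54 mm behind the grasp point. The pads swing forward as they close: fully open they stand 13 mm farther back than shut.
Start: joints at [1.206, 0.241, 0.005, 1.335, 0, 1.571], TCP at [0.178, 0.467, 0.207] pointing down, gripper open.
Joint ranges: [-2.72, 2.72], [-1.05, 1.87], [-1.09, 1.28], [-1.99, 2.15], [-1.42, 1.44], [-3.14, 3.14]. Speed limits (rad/s): [2.79, 2.79, 3.14, 3.14, 3.14, 3.14].

## Interface

Orientations are given as a unit quaternion [x, y, z, w].
In Python, from workcell import * gives the robot as it stands.
- The arm moves only by the tool play_rows, never from a script. Its argument "plan" is a list of rows, each a list of 7 numbers: the shift along the tool's x, y, z in mm, then the turn, a rotation vector about the tool's x, y, z in rad, then the closure, from -1 (fully open) to 1 (shut). In form: [[x, y, z, rx, ry, rz, grip], ...]. A call has 1 to 20 rows; each row shifts and turns the commanded pose from where the row before left it, along the tool's axes as they then stand; what a row does not reach is not made up. A row lasts 1/12 s, in which the tool goes at most 41.7 mm and 7.16 degrees, less where a joint would pass 70% of its speed; a pose out of reach is approached as far as the arm can. A call with a gripper value outside its range is refused whole. The fingers move at their own pace and stop on an object; the grip force is fixed at half the most. Time passes only in rows, so rows that do not move let the fingers close. It gives the time, the measured TCP pose, the force and the opening at its end, in the units of the state.
- get_obs(): the state, without advancing time (a new reading comes with each control period).
- camera(name): name is "scene" or "top" or "wrist"; returns a dict with "frame" (384x512x3 uint8, red, green, blue), "depth" (384x512 float32, m along the optical axis (not along the pixel's ray), 0 where there is no reading), "fx", "fy", "cx", "cy" (pixels), "camera_from_world" (4x4, takes a point from world to camera coordinates). Camera axes: x right, y up, looking along -z (the intrinsics and any distortion apply to the point x, -y, -z); pixel columns grow to the right and rows downward; lengths in m; the calibration is good to about 2 mm. The wrist camera is an equidistant fisheye: a pixel r from the principal point sees the ray r / f radians off the axis. A picture is of the moment at which its call begins.
- job_done(): hands the job in, once; it reports no verdict.
Trained networks look in a picture, given as the dict that the camera call returned (one of the last four; its "shot" number tells which), for a name from the list of things; names that differ only in an ending like _2 or _b are one class to them, and where a whole thing is asked for, a point or a joint stands for the part that bears it (a point fixed in the world has none). Each returns a list of dicts, best first, with "confidence" (0 to 1); they miss things now and then, are a little off and sometimes report something else, mostly with a low value. They report only what shows in the picture. A call takes as long as a camera call. They do not tell look-alikes from the thing itself.
- search_frame(thing, picture): "centre" ([x, y, z] in m, in world coordinates, good to about 4 mm: the middle of the surface that is visible of it).
- pinpoint(thing, picture): "centre" ([x, y, z] in m, in world coordinates, good to about 4 mm: a listed point, or the origin of a listed thing).
The state is a dict: "clock": time; "joint_pos": joint angles; "joint_vel": joint speeds; "tau": joint torques, N m; "eef_pos": TCP position; "tool_rot": TCP orientation; "ft_force": force on the tool from outside, world axes, zero at the start; "ft_torque": the same for the moment, N m; "grip_width": finger opening in m.
Only numpy, scipy, OpenCV 4.12 (cv2) and the standard library are available. Lean on these libraries where they do the work, as an engineer would, in place of code of your own. Each camera call takes 0.05 s, during which the arm holds its last target. There are 200 camera calls.

## Working session

There is one attempt and no reset: what is moved stays moved. The work goes in short steps, Python scripts to look and compute and a tool call to move; the robot and the scene stay as the last step left them, time stands still between calls to the robot, and variables do not carry over. Pictures are saved under pics/ and viewed, about 8 in all and at most 12, crops included, and the job is handed in when it is done.

Besides the shell and the picture viewer there is one more tool, called after "Call:" as name(argument=value, ...) on one line, values as JSON. play_rows: Moves the arm, as the interface text tells. Its arguments: {"type":"object","properties":{"plan":{"type":"array","items":{"type":"array","items":{"type":"number"}}}},"required":["plan"]}

```bash
mkdir -p pics; cat > h.py <<'E'
from workcell import *
import numpy as np, cv2
from scipy.spatial.transform import Rotation as R
def save(p,n,crop=None,s=1):
    f=p["frame"][:,:,::-1]
    if crop: f=f[crop[1]:crop[3],crop[0]:crop[2]]
    cv2.imwrite("pics/"+n,cv2.resize(f,None,fx=s,fy=s,interpolation=cv2.INTER_CUBIC))
def world(p,u,v,d=None):
    # pinhole back-projection
    d=p["depth"][int(v),int(u)] if d is None else d
    c=np.array([(u-p["cx"])/p["fx"]*d,-(v-p["cy"])/p["fy"]*d,-d,1])
    return (np.linalg.inv(p["camera_from_world"])@c)[:3]
def pix(p,w):
    c=p["camera_from_world"]@np.r_[w,1]; return p["cx"]-p["fx"]*c[0]/c[2], p["cy"]+p["fy"]*c[1]/c[2]
E
python3 - <<'E'
from h import *
o=get_obs();print(o)
t=camera("top");s=camera("scene")
save(t,"top.png",None,1.5);save(s,"scene.png",None,1.5)
for n,p in(("top",t),("scene",s)):
  for th in["carousel","carousel_knob","carousel_seat","opposite_place","tube_4","tube_rack","drive_unit","hub","hub_mouth","timer","bottle_white"]:
    print(n,th,[(np.round(d["centre"],3).tolist(),round(d["confidence"],2),np.round(pix(p,d["centre"])).tolist()) for d in pinpoint(th,p)[:5]])
E
```

```text
{'clock': 0.0, 'joint_pos': array([ 1.20599826e+00,  2.41398389e-01,  3.69234033e-03,  1.33519653e+00,
       -3.13461496e-05,  1.57080764e+00]), 'joint_vel': array([-0.00046662,  0.00073862,  0.00073422, -0.00033074,  0.000409  ,
       -0.00066636]), 'tau': array([-3.36360754e-04, -3.72321510e+01,  2.52406597e+01,  1.68546801e-02,
        1.21411090e-04,  1.85549692e-05]), 'eef_pos': array([0.1781411 , 0.46644268, 0.20620813]), 'tool_rot': array([ 0.12753115,  0.69549991, -0.12899981,  0.69525156]), 'ft_force': array([-0.49333796, -0.15484703, -0.51497378]), 'ft_torque': array([ 0.04156932, -0.00890338, -0.05789071]), 'grip_width': 0.0855846415517469}
top carousel [([0.508, 0.052, -0.003], 0.71, [272.0, 204.0])]
top carousel_knob [([0.511, 0.054, 0.127], 0.77, [273.0, 196.0]), ([0.383, 0.206, -0.002], 0.27, [219.0, 247.0])]
top carousel_seat [([0.507, 0.057, 0.042], 0.74, [271.0, 203.0]), ([0.555, -0.17, 0.106], 0.47, [354.0, 182.0])]
top opposite_place [([0.541, 0.093, 0.059], 0.55, [258.0, 190.0])]
top tube_4 [([0.59, 0.3, 0.005], 0.56, [189.0, 177.0]), ([0.542, 0.378, -0.001], 0
[... 721 characters left out ...]
at [([0.508, 0.054, 0.038], 0.61, [252.0, 218.0])]
scene opposite_place []
scene tube_4 [([0.387, 0.055, -0.0], 0.8, [219.0, 254.0]), ([0.583, 0.304, 0.004], 0.66, [208.0, 189.0]), ([0.542, 0.38, -0.002], 0.65, [182.0, 188.0]), ([0.506, 0.266, 0.006], 0.49, [197.0, 202.0])]
scene tube_rack [([0.545, 0.286, -0.001], 0.85, [203.0, 197.0])]
scene drive_unit [([0.553, -0.168, -0.0], 0.98, [338.0, 257.0])]
scene hub [([0.555, -0.173, 0.057], 0.96, [342.0, 237.0])]
scene hub_mouth [([0.555, -0.17, 0.109], 0.82, [343.0, 217.0]), ([0.548, 0.286, -0.0], 0.46, [203.0, 196.0])]
scene timer [([0.383, 0.207, -0.001], 0.56, [176.0, 231.0])]
scene bottle_white [([0.69, 0.045, 0.001], 0.73, [297.0, 202.0])]
```

View pics/top.png

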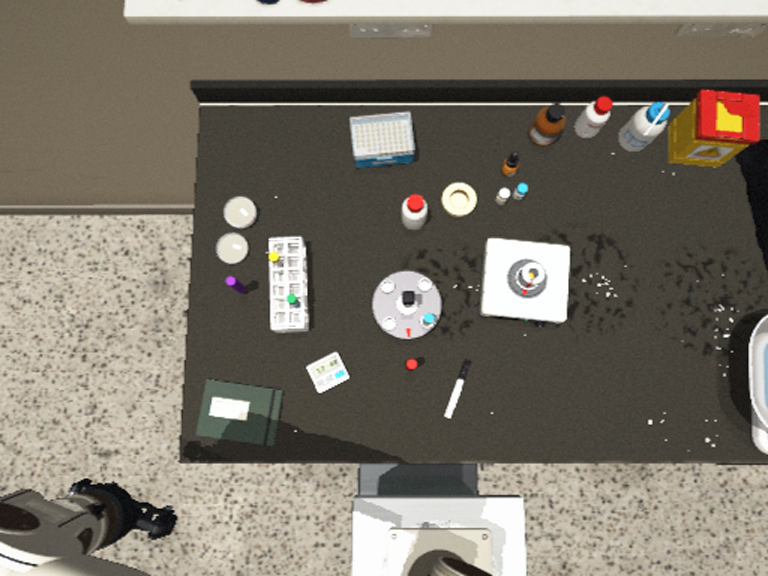

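View pics/scene.png

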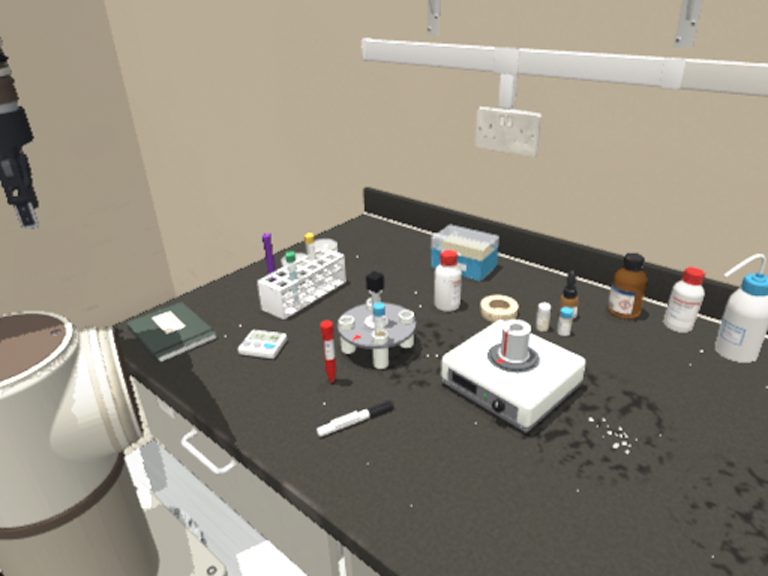

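The top view shows the yellow cap at about (273,256), the green cap at (292,299), and the carousel at (407,305). Its red wedge points to -x and the blue tube sits lower right at (428,318). The hub is at (527,278), with its red wedge on the near side. The scene view agrees. The purple tube left of the rack and the red tube in front are the decoys.

```bash
cat >> h.py <<'E'
def blob(p,lo,hi,near=None,rad=30):
    # world points of pixels in HSV range, near a pixel
    h=cv2.cvtColor(p["frame"],cv2.COLOR_RGB2HSV)
    m=cv2.inRange(h,np.array(lo),np.array(hi))
    vv,uu=np.nonzero(m)
    if near is not None:
        k=np.hypot(uu-near[0],vv-near[1])<rad; uu,vv=uu[k],vv[k]
    return uu,vv
def delta(pos,jaw):
    """rows to go from measured pose: turn to tool down with jaw angle (deg, world), then shift"""
    o=get_obs(); r0=R.from_quat(o["tool_rot"])
    best=None
    for a in (jaw,jaw+180):
        a=np.radians(a); x=np.array([0,0,-1.]); y=np.array([np.cos(a),np.sin(a),0]); z=np.cross(x,y)
        r1=R.from_matrix(np.c_[x,y,z]); rv=(r0.inv()*r1).as_rotvec()
        if best is None or np.linalg.norm(rv)<np.linalg.norm(best[0]): best=(rv,r1)
    sh=best[1].inv().apply(np.array(pos)-o["eef_pos"])*1000
    print("turn",np.round(best[0],3),"deg",np.round(np.degrees(best[0]),1),"then shift",np.round(sh,1),"j",np.round(o["joint_pos"],2),"eef",np.round(o["eef_pos"],4),"t",o["clock"])
E
python3 - <<'E'
from h import *
t=camera("top")
for n,w in (("y",(0.587,0.302,0.113)),):
  u,v=blob(t,(22,150,120),(34,255,255),pix(t,w),12); print(n,len(u),u.mean(),v.mean())
  P=np.array([world(t,a,b) for a,b in zip(u,v)]); print(np.median(P,0), P.min(0),P.max(0))
print(R.from_quat(get_obs()["tool_rot"]).as_matrix().round(2))
# wrist camera placement
w=camera("wrist"); print(np.linalg.inv(w["camera_from_world"]).round(3),w["fx"],w["cx"],w["cy"])
delta((0.587,0.302,0.20),-45)
E
```

```text
y 33 181.93939393939394 170.8181818181818
[0.58434756 0.30158955 0.11436857] [0.57579343 0.29303563 0.00236376] [0.61510227 0.33067282 0.11749275]
[[-0.    0.36  0.93]
 [ 0.    0.93 -0.36]
 [-1.    0.   -0.  ]]
[[ 0.356 -0.894 -0.273  0.109]
 [ 0.934  0.341  0.104  0.494]
 [ 0.    -0.292  0.956  0.373]
 [ 0.     0.     0.     1.   ]] 297.3186396354542 258.58284039273195 193.19350445966953
turn [-1.15 -0.    0.  ] deg [-65.9  -0.    0. ] then shift [   7.1 -405.7  172.2] j [1.21 0.24 0.   1.34 0.   1.57] eef [0.1784 0.4671 0.2071] t 1.3
```

Call:
play_rows(plan=[[0, 0, 0, -0.115, 0, 0, -1], [0, 0, 0, -0.115, 0, 0, -1], [0, 0, 0, -0.115, 0, 0, -1], [0, 0, 0, -0.115, 0, 0, -1], [0, 0, 0, -0.115, 0, 0, -0.3], [0, 0, 0, -0.115, 0, 0, -0.3], [0, 0, 0, -0.115, 0, 0, -0.3], [0, 0, 0, -0.115, 0, 0, -0.3], [0, 0, 0, -0.115, 0, 0, -0.3], [0, 0, 0, -0.115, 0, 0, -0.3]])

```text
clock: 2.13
eef_pos: [0.1784, 0.4671, 0.2071]
tool_rot: [-0.272, 0.653, 0.272, 0.653]
ft_force: [-0.4, -0.3, -0.2]
grip_width: 0.0558
```

Call:
play_rows(plan=[[0.5, -27, 11.5, 0, 0, 0, -0.3], [0.5, -27, 11.5, 0, 0, 0, -0.3], [0.5, -27, 11.5, 0, 0, 0, -0.3], [0.5, -27, 11.5, 0, 0, 0, -0.3], [0.5, -27, 11.5, 0, 0, 0, -0.3], [0.5, -27, 11.5, 0, 0, 0, -0.3], [0.5, -27, 11.5, 0, 0, 0, -0.3], [0.5, -27, 11.5, 0, 0, 0, -0.3], [0.5, -27, 11.5, 0, 0, 0, -0.3], [0.5, -27, 11.5, 0, 0, 0, -0.3], [0.5, -27, 11.5, 0, 0, 0, -0.3], [0.5, -27, 11.5, 0, 0, 0, -0.3], [0.5, -27, 11.5, 0, 0, 0, -0.3], [0.5, -27, 11.5, 0, 0, 0, -0.3], [0.5, -27, 11.5, 0, 0, 0, -0.3], [0, 0, 0, 0, 0, 0, -0.3], [0, 0, 0, 0, 0, 0, -0.3]])

```text
clock: 3.55
eef_pos: [0.5877, 0.3015, 0.1983]
tool_rot: [-0.27, 0.654, 0.27, 0.653]
ft_force: [0.2, 0.7, 0.3]
grip_width: 0.0555
```

```bash
cat >> h.py <<'E'
def fworld(p,u,v,z=None):
    # fisheye ray; intersect with height z, or use depth
    d=np.array([u-p["cx"],v-p["cy"]]); r=np.hypot(*d); th=r/p["fx"]
    k=d/r if r>0 else d
    ray=np.array([np.sin(th)*k[0],-np.sin(th)*k[1],-np.cos(th)])
    T=np.linalg.inv(p["camera_from_world"])
    if z is None: return (T@np.r_[ray/np.cos(th)*p["depth"][int(round(v)),int(round(u))],1])[:3]
    g=T[:3,:3]@ray; return T[:3,3]+g*(z-T[2,3])/g[2]
def fpix(p,w):
    c=(p["camera_from_world"]@np.r_[w,1])[:3]; th=np.arctan2(np.hypot(c[0],c[1]),-c[2]); k=np.array([c[0],-c[1]])/np.hypot(c[0],c[1])
    return np.array([p["cx"],p["cy"]])+p["fx"]*th*k
E
python3 - <<'E'
from h import *
w=camera("wrist"); save(w,"w1.png",None,1.5)
print(get_obs()["grip_width"])
u,v=blob(w,(22,120,80),(34,255,255)); print(len(u),np.median(u),np.median(v),u.min(),u.max(),v.min(),v.max(), fpix(w,(0.585,0.302,0.113)))
P=np.array([fworld(w,a,b) for a,b in zip(u,v)])
k=P[:,2]>0.111
print(np.median(P[k],0),k.sum(),P[k].min(0),P[k].max(0))
for th in ["tube_4"]:
  print([(np.round(d["centre"],3).tolist(),round(d["confidence"],2)) for d in pinpoint(th,w)[:5]])
delta((0.585,0.302,0.2),-45)
E
```

```text
0.05579185566434653
293 262.0 188.0 253 271 176 198 [260.86114983 189.01808327]
[0.58463129 0.30246295 0.11310491] 267 [0.53505001 0.24931487 0.11105537] [0.59319703 0.3112447  0.36469616]
[([0.585, 0.302, 0.006], 0.9), ([0.539, 0.378, 0.003], 0.75), ([0.507, 0.272, 0.006], 0.6)]
turn [-0.    -0.001 -0.001] deg [-0.  -0.1 -0. ] then shift [-0.8  0.2 -1.3] j [ 0.48  0.58  0.49  1.49  0.   -0.31] eef [0.5861 0.3027 0.1992] t 3.65
```

View pics/w1.png

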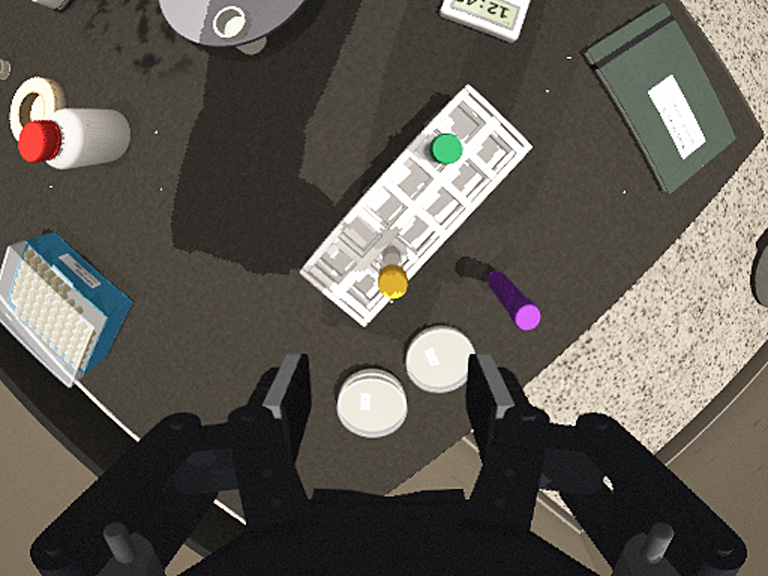

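The yellow cap at (393,282) lies midway between the fingers. The green cap at (446,149) and the purple tube are both clear. I'll go down and grip the cap.

Call:
play_rows(plan=[[19, 0, -1.2, 0, 0, 0, -0.3], [19, 0, 0, 0, 0, 0, -0.3], [19, 0, 0, 0, 0, 0, -0.3], [19, 0, 0, 0, 0, 0, -0.3], [19, 0, 0, 0, 0, 0, -0.3], [18, 0, 0, 0, 0, 0, -0.3], [0, 0, 0, 0, 0, 0, -0.3], [0, 0, 0, 0, 0, 0, 1], [0, 0, 0, 0, 0, 0, 1], [0, 0, 0, 0, 0, 0, 1], [0, 0, 0, 0, 0, 0, 1], [0, 0, 0, 0, 0, 0, 1], [0, 0, 0, 0, 0, 0, 1]])

```text
clock: 4.73
eef_pos: [0.5874, 0.3026, 0.0892]
tool_rot: [-0.27, 0.652, 0.271, 0.655]
ft_force: [-0.3, 0.2, 5.7]
grip_width: -0.0002
```

Call:
play_rows(plan=[[-20, 0, 0, 0, 0, 0, 1], [-25, 0, 0, 0, 0, 0, 1], [-25, 0, 0, 0, 0, 0, 1], [-25, 0, 0, 0, 0, 0, 1], [-25, 0, 0, 0, 0, 0, 1], [-15, 0, 0, 0, 0, 0, 1], [0, 0, 0, 0, 0, 0, 1]])

```text
clock: 5.32
eef_pos: [0.5879, 0.3027, 0.227]
tool_rot: [-0.27, 0.65, 0.271, 0.656]
ft_force: [-0.3, 0.6, 0.2]
grip_width: 0.0001
```

```bash
python3 - <<'E'
from h import *
o=get_obs();print(o["grip_width"],o["eef_pos"])
t=camera("top")
# sharper carousel geometry from top depth: white sleeves/knob
for th in["carousel","carousel_knob","carousel_seat","opposite_place"]:
    print(th,[(np.round(d["centre"],3).tolist(),round(d["confidence"],2)) for d in pinpoint(th,t)[:2]])
save(t,"car.png",(240,170,305,240),8)
delta((0.542,0.093,0.215),-45)
E
```

```text
0.00012203295355871672 [0.58787288 0.30270237 0.22696685]
carousel [([0.506, 0.053, -0.001], 0.88)]
carousel_knob [([0.509, 0.059, 0.126], 0.86)]
carousel_seat []
opposite_place [([0.54, 0.094, 0.06], 0.94)]
turn [-0.    -0.003 -0.001] deg [-0.  -0.2 -0.1] then shift [   4.5 -116.9 -177.7] j [ 0.48  0.57  0.54  1.54  0.   -0.31] eef [0.585  0.3013 0.2195] t 5.5667
```

View pics/car.png

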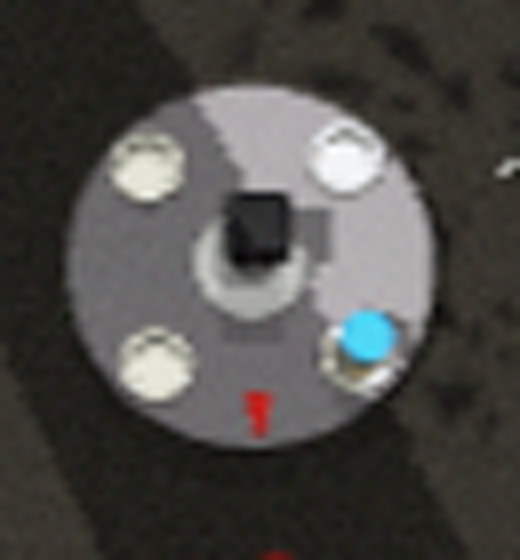

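The fingers shut to 0, so the grip missed the tube. I'll look with the wrist camera.

```bash
python3 - <<'E'
from h import *
w=camera("wrist"); save(w,"w2.png",None,1.5)
u,v=blob(w,(22,120,80),(34,255,255)); print(len(u),np.median(u),np.median(v),u.min(),u.max(),v.min(),v.max())
P=np.array([fworld(w,a,b) for a,b in zip(u,v)]);print(np.median(P,0))
print([(np.round(d["centre"],3).tolist(),round(d["confidence"],2)) for d in pinpoint("tube_4",w)[:5]])
for i in range(3):
  o=get_obs();print(o["eef_pos"],o["ft_force"],o["grip_width"])
E
```

```text
252 252.0 181.0 244 262 170 190
[0.58607661 0.2948181  0.1124353 ]
[([0.584, 0.301, 0.007], 0.82), ([0.537, 0.377, 0.001], 0.76), ([0.506, 0.274, 0.006], 0.64), ([0.687, 0.039, 0.003], 0.47)]
[0.58509504 0.30137929 0.21972245] [ 0.08945553 -0.54987286  0.59982355] -4.1249306043604946e-05
[0.58509504 0.30137929 0.21972245] [ 0.08945553 -0.54987286  0.59982355] -4.1249306043604946e-05
[0.58509504 0.30137929 0.21972245] [ 0.08945553 -0.54987286  0.59982355] -4.1249306043604946e-05
```

View pics/w2.png

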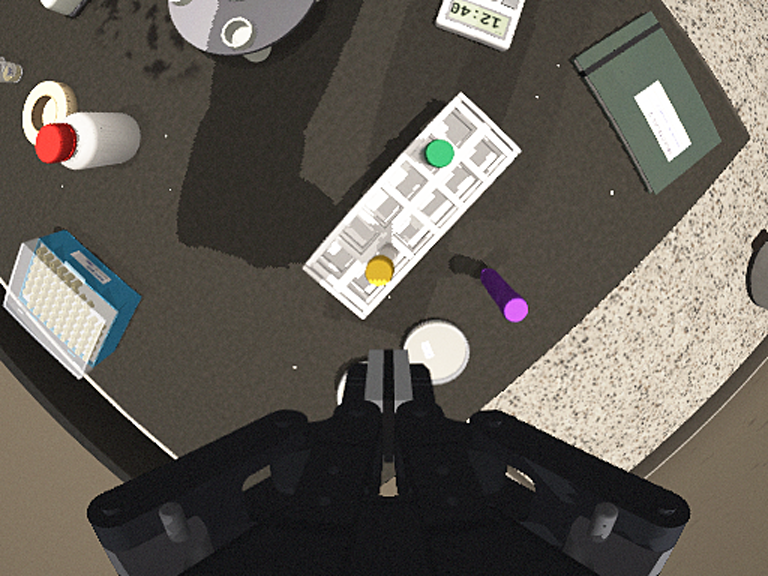

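```bash
python3 - <<'E'
from h import *
w=camera("wrist"); o=get_obs(); r=R.from_quat(o["tool_rot"])
for d in (0,-0.019,-0.054): print(d,fpix(w,o["eef_pos"]+r.apply([d,0,0]))*1.5)
h=[(260,236),(260,240),(250,240),(270,240),(250,250),(270,250)]
for u,v in h:
  p=fworld(w,u,v); print(u,v,w["depth"][v,u],p.round(4),(r.inv().apply(p-o["eef_pos"])*1000).round(1))
u,v=blob(w,(22,120,80),(34,255,255)); P=np.array([fworld(w,a,b) for a,b in zip(u,v)]); 
for a,b,p in list(zip(u,v,P))[::12]: print(a,b,p.round(4))
print(o["joint_pos"])
E
```

```text
0 [387.22367413 345.80863617]
-0.019 [387.14610475 366.84713948]
-0.054 [386.95531752 419.37969569]
260 236 0.14798778 [0.577  0.2946 0.2507] [-30.7   1.  -10.8]
260 240 0.14406058 [0.5772 0.2947 0.2549] [-34.9   1.  -10.5]
250 240 0.14220415 [0.58   0.2907 0.2566] [-36.6  -3.9 -11.4]
270 240 0.14295332 [0.5734 0.2978 0.2559] [-35.9   5.8 -11. ]
250 250 0.13415125 [0.5805 0.2915 0.2653] [-45.3  -3.7 -10.5]
270 250 0.1339567 [0.574  0.2979 0.2654] [-45.4   5.5 -10.6]
253 170 [0.5808 0.2898 0.0994]
248 173 [0.5844 0.2869 0.1106]
248 174 [0.5847 0.2873 0.1125]
247 175 [0.5862 0.2874 0.1119]
259 175 [0.5783 0.2956 0.111 ]
256 176 [0.5807 0.294  0.1128]
253 177 [0.5835 0.2927 0.1126]
248 178 [0.5878 0.2902 0.1112]
260 178 [0.5795 0.2982 0.1121]
255 179 [0.5835 0.2954 0.1127]
249 180 [0.5884 0.2922 0.1118]
262 180 [0.5809 0.3024 0.1043]
255 181 [0.5849 0.2968 0.1127]
250 182 [0.5889 0.2941 0.1127]
245 183 [0.5929 0.2914 0.1129]
257 183 [0.5848 0.2994 0.1133]
252 184 [0.589  0.2968 0.1127]
247 185 [0.5933 0.2944 0.1114]
246 186 [0.5943 0.2941 0.1134]
258 186 [0.5863 0.3023 0.1127]
256 187 [0.5884 0.3016 0.1127]
257 188 [0.5881 0.3027 0.114 ]
[ 4.75661856e-01  5.74545428e-01  5.39489652e-01  1.53863625e+00
  1.09316941e-05 -3.09550687e-01]
```

```bash
python3 - <<'E'
from h import *
w=camera("wrist"); o=get_obs(); r=R.from_quat(o["tool_rot"])
for v in range(228,246,1): 
  p=fworld(w,255,v); print(v,(r.inv().apply(p-o["eef_pos"])*1000).round(1),w["frame"][v,255])
s=camera("scene"); vv,uu=np.mgrid[0:384,0:512]; 
u0,v0=pix(s,o["eef_pos"]); print("scene tcp px",u0,v0)
save(s,"s2.png",(int(u0)-50,int(v0)-60,int(u0)+50,int(v0)+40),6)
P=np.array([[*world(s,u,v),u,v] for u in range(int(u0)-40,int(u0)+40) for v in range(int(v0)-60,int(v0)+30)])
k=(np.hypot(P[:,0]-o["eef_pos"][0],P[:,1]-o["eef_pos"][1])<0.05)&(P[:,2]>0.14)
Q=P[k]; Q=Q[np.argsort(Q[:,2])][:15]; print(Q.round(3)); 
E
```

```text
228 [220.1  -4.8  94.6] [85 76 70]
229 [220.2  -4.8  96.2] [86 80 70]
230 [-166.     0.3  -74.4] [86 79 72]
231 [220.9  -4.8  99.6] [89 76 69]
232 [221.6  -4.8 101.5] [71 61 57]
233 [-29.   -1.5 -11.7] [78 74 73]
234 [-29.5  -1.5 -11.3] [91 89 89]
235 [-30.5  -1.5 -11.2] [87 89 88]
236 [-31.1  -1.5 -11. ] [90 91 88]
237 [-32.9  -1.5 -11.3] [89 88 86]
238 [-33.9  -1.5 -11.2] [95 93 92]
239 [-34.9  -1.5 -11.2] [86 85 84]
240 [-35.2  -1.5 -10.8] [95 94 91]
241 [-37.5  -1.4 -11.3] [94 94 90]
242 [-38.   -1.4 -11. ] [72 71 72]
243 [-38.9  -1.4 -10.9] [61 58 65]
244 [-39.7  -1.4 -10.8] [63 59 64]
245 [-41.4  -1.4 -11.2] [63 62 62]
scene tcp px 201.88698866054307 121.39789440304702
[[  0.594   0.299   0.243 204.    113.   ]
 [  0.582   0.294   0.244 202.    114.   ]
 [  0.597   0.302   0.244 204.    112.   ]
 [  0.577   0.297   0.245 200.    114.   ]
 [  0.578   0.294   0.245 201.    114.   ]
 [  0.581   0.289   0.245 203.    114.   ]
 [  0.574   0.297   0.246 199.    114.   ]
 [  0.583   0.29    0.248 203.    113.   ]
 [  0.581   0.292   0.248 202.    113.   ]
 [  0.578   0.293   0.248 201.    113.   ]
 [  0.576   0.294   0.248 200.    113.   ]
 [  0.573   0.295   0.249 199.    113.   ]
 [  0.577   0.296   0.251 200.    112.   ]
 [  0.579   0.293   0.251 201.    112.   ]
 [  0.574   0.3     0.251 198.    112.   ]]
```

View pics/s2.png

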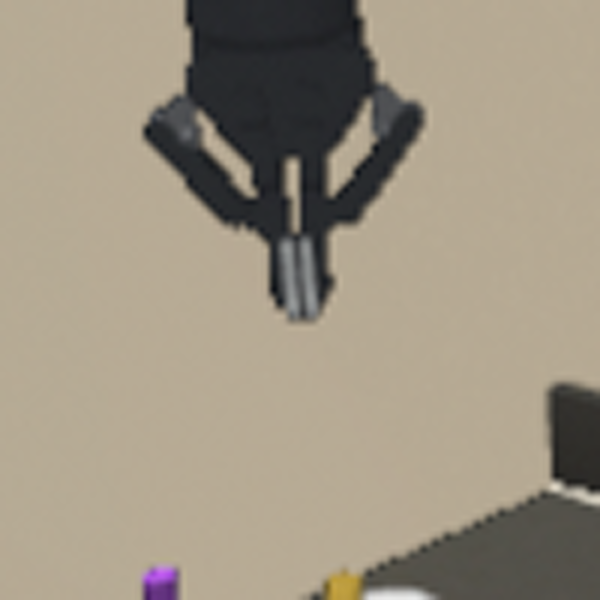

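Both cameras put the real fingertips about 27 mm behind the reported TCP: tips at z≈0.247 when eef_pos says 0.2197. That explains why the fingers only skimmed the cap. I'll correct for it from here on. The tube is leaning slightly, with its cap at (0.5865, 0.295). I'll re-grip 27 mm lower.

Call:
play_rows(plan=[[0, -4, -2.5, 0, 0, 0, -0.3], [10, 0, 0, 0, 0, 0, -0.3], [25, 0, 0, 0, 0, 0, -0.3], [25, 0, 0, 0, 0, 0, -0.3], [25, 0, 0, 0, 0, 0, -0.3], [25, 0, 0, 0, 0, 0, -0.3], [20, 0, 0, 0, 0, 0, -0.3], [15, 0, 0, 0, 0, 0, -0.3], [10, 0, 0, 0, 0, 0, -0.3], [5, 0, 0, 0, 0, 0, -0.3], [0, 0, 0, 0, 0, 0, -0.3], [0, 0, 0, 0, 0, 0, 1], [0, 0, 0, 0, 0, 0, 1], [0, 0, 0, 0, 0, 0, 1], [0, 0, 0, 0, 0, 0, 1], [0, 0, 0, 0, 0, 0, 1], [0, 0, 0, 0, 0, 0, 1]])

```text
clock: 7.23
eef_pos: [0.5877, 0.2978, 0.0631]
tool_rot: [-0.27, 0.652, 0.271, 0.654]
ft_force: [-0.7, -0.5, 4.7]
grip_width: 0.0163
```

```bash
python3 - <<'E'
from h import *
o=get_obs();print(o["grip_width"],o["eef_pos"],o["ft_force"],o["joint_pos"].round(3))
E
```

```text
0.016320207456782948 [0.58768855 0.29777102 0.06311953] [-0.65261882 -0.5407015   4.68100588] [ 0.469  0.638  0.239  1.169  0.    -0.316]
```

Call:
play_rows(plan=[[-10, 0, 0, 0, 0, 0, 1], [-20, 0, 0, 0, 0, 0, 1], [-25, 0, 0, 0, 0, 0, 1], [-25, 0, 0, 0, 0, 0, 1], [-25, 0, 0, 0, 0, 0, 1], [-25, 0, 0, 0, 0, 0, 1], [-25, 0, 0, 0, 0, 0, 1], [-20, 0, 0, 0, 0, 0, 1], [-10, 0, 0, 0, 0, 0, 1], [-5, 0, 0, 0, 0, 0, 1], [0, 0, 0, 0, 0, 0, 1]])

```text
clock: 8.15
eef_pos: [0.5874, 0.2972, 0.2531]
tool_rot: [-0.271, 0.653, 0.27, 0.654]
ft_force: [0.9, -0.2, -0.1]
grip_width: 0.0163
```

```bash
python3 - <<'E'
from h import *
o=get_obs();print(o["grip_width"],o["eef_pos"],o["ft_force"])
w=camera("wrist");s=camera("scene");r=R.from_quat(o["tool_rot"])
u,v=blob(w,(20,120,60),(36,255,255)); print(len(u),u.min(),u.max(),v.min(),v.max())
u0,v0=pix(s,o["eef_pos"])
a=cv2.resize(w["frame"][150:384,130:390,::-1],None,fx=1.5,fy=1.5); b=cv2.resize(s["frame"][int(v0)-50:int(v0)+67,int(u0)-50:int(u0)+50,::-1],None,fx=3,fy=3)
cv2.imwrite("pics/g.png",np.hstack([a,b]))
# sees tube pts: scene
P=np.array([world(s,u,v) for u in range(int(u0)-40,int(u0)+40) for v in range(int(v0)-50,int(v0)+60)])
k=(np.hypot(P[:,0]-o["eef_pos"][0],P[:,1]-o["eef_pos"][1])<0.04)&(P[:,2]>0.10); print("lowest",P[k,2].min(),k.sum())
k=k&(P[:,2]<o["eef_pos"][2]);print("tube",P[k].mean(0) if k.any() else None)
p=np.array([fworld(w,258,v) for v in range(225,262,3)]);print((r.inv().apply(p-o["eef_pos"])*1000).round(0))
delta((0.541,0.093,0.26),-45)
E
```

```text
0.016307685992291012 [0.58739215 0.29723715 0.25309869] [ 0.85433494 -0.23231896 -0.123473  ]
1405 241 276 239 284
lowest 0.193590678376531 1016
tube [0.58165386 0.29387416 0.22701863]
[[-12.  -0.  -8.]
 [-16.  -0.  -9.]
 [-22.  -0.  -9.]
 [-27.  -0. -10.]
 [-30.  -0. -10.]
 [-35.  -0. -11.]
 [-39.  -0. -11.]
 [-42.  -0. -11.]
 [-46.  -0. -11.]
 [-49.  -0. -11.]
 [-50.  -0. -10.]
 [-49.  -0.  -8.]
 [-49.  -0.  -6.]]
turn [-0.    -0.002 -0.   ] deg [-0.  -0.1 -0. ] then shift [  -9.3 -112.  -176.4] j [ 0.47  0.57  0.62  1.61 -0.   -0.32] eef [0.5866 0.2969 0.2507] t 8.25
```

View pics/g.png

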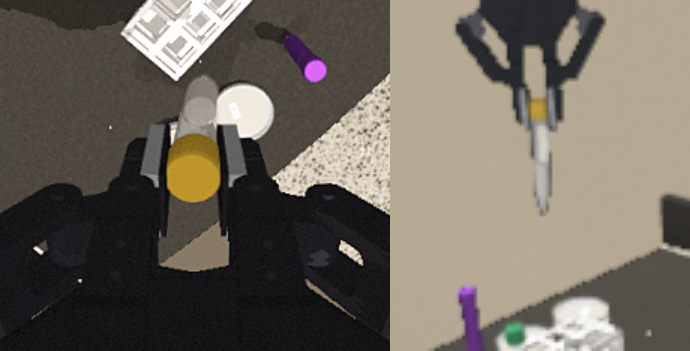

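The tube is held (cap at (190,165) in the left crop, hanging nearly plumb in the right one). Next I'll work out the sleeve position and the lean of the foot.

```bash
cat >> h.py <<'E'
def ray(p,u,v,z):
    a,b=world(p,u,v,1.0),world(p,u,v,2.0); return a+(b-a)*(z-a[2])/(b[2]-a[2])
E
python3 - <<'E'
from h import *
t=camera("top");s=camera("scene");o=get_obs()
# sleeve mouths: bright pixels at height ~0.06 in crop; use hand-read crop px (crop origin 240,170, x8)
pt={n:ray(t,240+a/8-.5,170+b/8-.5,.06) for n,a,b in(("opp",148,166),("RT",345,157),("LB",157,365))}
for n in pt: print(n,pt[n].round(4))
c=(pt["RT"]+pt["LB"])/2; print("centre",c.round(4)); d=pt["LB"]-pt["opp"]; print("key deg",np.degrees(np.arctan2(d[1],d[0])),np.linalg.norm(d)); d=pt["RT"]-pt["opp"]; print("y- axis deg",np.degrees(np.arctan2(d[1],d[0])),np.linalg.norm(d))
u0,v0=pix(s,o["eef_pos"])
P=np.array([world(s,u,v) for u in range(int(u0)-40,int(u0)+40) for v in range(int(v0)-50,int(v0)+60)])
k=(np.hypot(P[:,0]-o["eef_pos"][0],P[:,1]-o["eef_pos"][1])<0.04)
for z in (.195,.205,.215,.225,.235,.245,.265):
  q=P[k&(abs(P[:,2]-z)<.005)]; print(z,len(q),q.mean(0).round(4),np.median(q,0).round(4))
delta((c[0]+.05*np.cos(np.radians(47.6)),c[1]+.05*np.sin(np.radians(47.6)),0.25),-42.4)
E
```

```text
opp [0.5398 0.0935 0.06  ]
RT [0.5431 0.0236 0.06  ]
LB [0.4689 0.0904 0.06  ]
centre [0.506 0.057 0.06 ]
key deg -177.50537981495216 0.07099754281222564
y- axis deg -87.35560327098455 0.06999831137098797
0.195 7 [0.5823 0.2982 0.1965] [0.5827 0.2974 0.1966]
0.205 13 [0.5802 0.2952 0.2055] [0.5807 0.2951 0.2061]
0.215 20 [0.5805 0.2938 0.2157] [0.5793 0.2925 0.2154]
0.225 20 [0.5815 0.2939 0.2251] [0.5801 0.2932 0.2248]
0.235 19 [0.5811 0.2921 0.2349] [0.5793 0.2917 0.2348]
0.245 23 [0.5811 0.2927 0.2447] [0.5797 0.2919 0.2448]
0.265 20 [0.581  0.2915 0.265 ] [0.581  0.2912 0.2645]
turn [-0.046 -0.003 -0.001] deg [-2.6 -0.2 -0.1] then shift [-1.000e-01 -1.024e+02 -1.812e+02] j [ 0.47  0.57  0.61  1.61 -0.   -0.32] eef [0.5863 0.2968 0.2499] t 8.35
```

Call:
play_rows(plan=[[0, 0, 0, -0.046, 0, 0, 1], [0, -9, -16, 0, 0, 0, 1], [0, -15, -26, 0, 0, 0, 1], [0, -17, -30, 0, 0, 0, 1], [0, -17, -30, 0, 0, 0, 1], [0, -17, -30, 0, 0, 0, 1], [0, -15, -26, 0, 0, 0, 1], [0, -9, -16, 0, 0, 0, 1], [0, -3.4, -6.5, 0, 0, 0, 1], [0, 0, 0, 0, 0, 0, 1], [0, 0, 0, 0, 0, 0, 1], [0, 0, 0, 0, 0, 0, 1]])

```text
clock: 9.35
eef_pos: [0.5411, 0.0959, 0.2512]
tool_rot: [-0.286, 0.647, 0.286, 0.647]
ft_force: [0.5, 0.7, 0.3]
grip_width: 0.0163
```

```bash
python3 - <<'E'
from h import *
w=camera("wrist");o=get_obs()
print(o["grip_width"])
save(w,"w3.png",(130,60,390,290),2.5)
print([(t,[(np.round(d["centre"],4).tolist(),round(d["confidence"],2)) for d in pinpoint(t,w)[:3]]) for t in("opposite_place","carousel_knob","carousel","hub_mouth")])
print("sleeve px",((fpix(w,(.5398,.0938,.06))-[130,60])*2.5).round(),"tcp",((fpix(w,o["eef_pos"]-[0,0,.058])-[130,60])*2.5).round())
delta((.5398,.0938,.25),-42.4)
E
```

```text
0.015991187360650992
[('opposite_place', [([0.5409, 0.0955, 0.0615], 0.63)]), ('carousel_knob', [([0.5068, 0.0551, 0.1265], 0.55)]), ('carousel', [([0.5052, 0.0543, -0.0009], 0.75)]), ('hub_mouth', [([0.5576, -0.1739, 0.109], 0.7)])]
sleeve px [320. 260.] tcp [321. 351.]
turn [ 0.002 -0.    -0.   ] deg [ 0.1 -0.  -0. ] then shift [ 1.3 -0.4 -2.3] j [ 0.18  0.33  0.24  1.48  0.   -0.66] eef [0.541  0.0958 0.2513] t 9.6
```

View pics/w3.png

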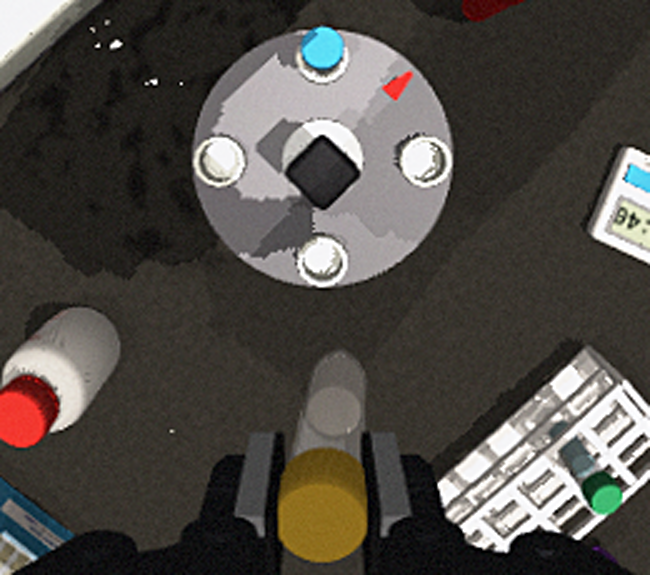

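The sleeve mouth at (322,258) matches my prediction of (320,260). The tube's foot at (337,355) is about 5 mm off along +y, a lean of about 0.047 rad. I'll tilt the tool to stand it upright, go down to just above the mouth, and look again.

Call:
play_rows(plan=[[0, 0, 0, 0, 0, -0.047, 1], [0, -2.7, -2, 0, 0, 0, 1], [20, 0.9, 0, 0, 0, 0, 1], [25, 1.2, 0, 0, 0, 0, 1], [25, 1.2, 0, 0, 0, 0, 1], [25, 1.2, 0, 0, 0, 0, 1], [15, 0.7, 0, 0, 0, 0, 1], [8, 0.4, 0, 0, 0, 0, 1], [0, 0, 0, 0, 0, 0, 1], [0, 0, 0, 0, 0, 0, 1], [0, 0, 0, 0, 0, 0, 1]])

```text
clock: 10.52
eef_pos: [0.5427, 0.0917, 0.135]
tool_rot: [-0.301, 0.639, 0.27, 0.654]
ft_force: [0.2, -0.1, 0.4]
grip_width: 0.0163
```

```bash
python3 - <<'E'
from h import *
w=camera("wrist");o=get_obs()
print(o["grip_width"],o["eef_pos"])
save(w,"w4.png",(170,60,350,270),3)
sl=np.array([.5398,.0938,.06])
print("sleeve px",((fpix(w,sl)-[170,60])*3).round())
for z in(.075,.12,.18): print("axis",((fpix(w,[*sl[:2],z])-[170,60])*3).round())
E
```

```text
0.016369040622189985 [0.5427745  0.09177647 0.1352324 ]
sleeve px [290. 400.]
axis [289. 417.]
axis [284. 481.]
axis [272. 624.]
```

View pics/w4.png

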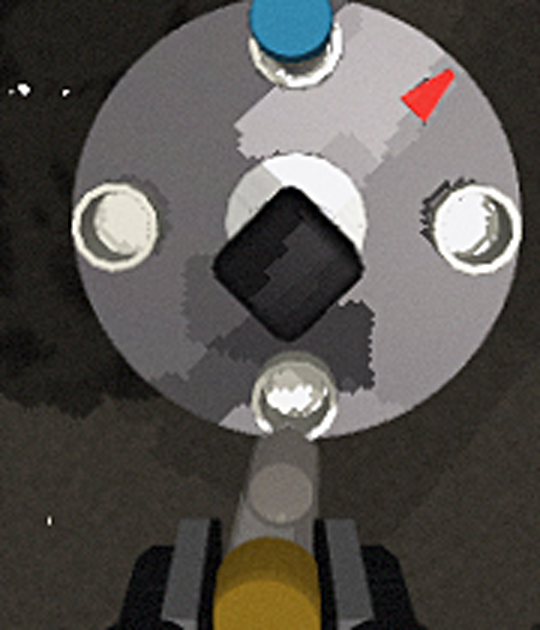

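```bash
python3 - <<'E'
from h import *
w=camera("wrist");o=get_obs()
a=np.radians(137.6); Y=np.array([np.cos(a),np.sin(a)]); Z=np.array([np.sin(a),-np.cos(a)])  # horizontal tool y,z
sl=np.array([.5398,.0938])
for vv in list(range(426,630,12)):
  row=[]
  v=int(60+vv/3)
  for uu in range(220,345,6):
    p=fworld(w,170+uu/3,v); 
    q=(p[:2]-sl)*1000
    if p[2]>.06: row.append((q@Y,q@Z,p[2]*1000))
  row=np.array(row)
  if len(row): print(vv,len(row),"Y %.1f..%.1f"%(row[:,0].min(),row[:,0].max()),"Z min %.1f"%row[:,1].min(),"z %.0f"%np.median(row[:,2]))
# sleeve rim points: z in 0.057..0.063
pts=[]
for v in range(175,215):
  for u in range(245,292):
    p=fworld(w,u,v)
    if abs(p[2]-.06)<.003: pts.append(((p[:2]-sl)*1000@np.c_[Y,Z]))
pts=np.array(pts,np.float32);print(len(pts),pts.min(0),pts.max(0),cv2.minEnclosingCircle(pts))
E
```

```text
426 5 Y -3.1..2.6 Z min -6.4 z 100
438 9 Y -5.6..5.6 Z min -7.0 z 109
450 11 Y -6.6..7.0 Z min -7.6 z 117
462 12 Y -7.8..7.0 Z min -7.6 z 125
474 12 Y -7.0..6.9 Z min -7.8 z 134
486 13 Y -8.1..6.9 Z min -8.1 z 140
498 13 Y -7.3..6.9 Z min -8.5 z 147
510 14 Y -8.1..6.8 Z min -8.9 z 153
522 18 Y -7.4..10.6 Z min -10.9 z 161
534 20 Y -10.3..10.5 Z min -11.0 z 166
546 20 Y -10.2..10.4 Z min -10.8 z 173
558 21 Y -10.1..10.3 Z min -11.1 z 177
570 21 Y -8.6..10.2 Z min -11.0 z 181
582 21 Y -8.1..10.1 Z min -10.7 z 184
594 21 Y -7.9..10.0 Z min -10.9 z 184
606 21 Y -7.7..9.9 Z min -11.0 z 184
618 21 Y -7.8..9.8 Z min -11.0 z 184
198 [-11.007984 -11.347117] [13.009585  10.7007475] ((0.8349105715751648, 0.4754329323768616), 12.388692855834961)
```

The tube axis is within about 1 mm of the sleeve axis (mouth circle at +0.8, +0.5 mm). I'll insert it.

Call:
play_rows(plan=[[0, 1, -0.5, 0, 0, 0, 1], [10, 0.5, 0, 0, 0, 0, 1], [12, 0.6, 0, 0, 0, 0, 1], [12, 0.6, 0, 0, 0, 0, 1], [12, 0.6, 0, 0, 0, 0, 1], [0, 0, 0, 0, 0, 0, 1], [0, 0, 0, 0, 0, 0, 1]])

```text
clock: 11.2
eef_pos: [0.5396, 0.0918, 0.0867]
tool_rot: [-0.3, 0.641, 0.27, 0.653]
ft_force: [-0.2, 0.1, -0.8]
grip_width: 0.016
```

Call:
play_rows(plan=[[8, 0.4, 0, 0, 0, 0, 1], [7, 0.3, 0, 0, 0, 0, 1], [5, 0.2, 0, 0, 0, 0, 1], [3, 0.2, 0, 0, 0, 0, 1], [0, 0, 0, 0, 0, 0, 1], [0, 0, 0, 0, 0, 0, 1]])

```text
clock: 11.7
eef_pos: [0.5402, 0.0919, 0.0643]
tool_rot: [-0.301, 0.64, 0.27, 0.653]
ft_force: [0.2, -0.7, -0.7]
grip_width: 0.0164
```

Call:
play_rows(plan=[[2, 0.1, 0, 0, 0, 0, 1], [0, 0, 0, 0, 0, 0, -0.3], [0, 0, 0, 0, 0, 0, -0.3], [0, 0, 0, 0, 0, 0, -0.3], [0, 0, 0, 0, 0, 0, -0.3], [-20, -0.9, 0, 0, 0, 0, -0.3], [-30, -1.4, 0, 0, 0, 0, -0.3], [-35, -1.6, 0, 0, 0, 0, -0.3], [-35, -1.6, 0, 0, 0, 0, -0.3], [-20, -0.9, 0, 0, 0, 0, -0.3], [0, 0, 0, 0, 0, 0.047, -0.3], [0, 0, 0, 0, 0, 0, -0.3], [0, 0, 0, 0, 0, 0, -0.3]])

```text
clock: 12.78
eef_pos: [0.5404, 0.0917, 0.2023]
tool_rot: [-0.285, 0.647, 0.285, 0.647]
ft_force: [0.5, 0.1, 0.1]
grip_width: 0.0556
```

```bash
python3 - <<'E'
from h import *
w=camera("wrist");t=camera("top");o=get_obs()
print(o["grip_width"],o["eef_pos"],o["joint_pos"].round(2))
# depth-based: black knob top (z ~.14)
vv,uu=np.mgrid[0:384,0:512]
K=[];D=[];Yc=[];Rd=[]
hsv=cv2.cvtColor(w["frame"],cv2.COLOR_RGB2HSV)
for v in range(0,240):
  for u in range(100,420):
    p=fworld(w,u,v)
    d=np.hypot(p[0]-.507,p[1]-.055)
    if d<.03 and abs(p[2]-.14)<.003: K.append(p[:2])
    if abs(p[2]-.048)<.004 and d<.08:
      D.append(p[:2])
      if hsv[v,u,1]>150 and (hsv[v,u,0]<8 or hsv[v,u,0]>172): Rd.append(p[:2])
    if d<.08 and abs(p[2]-.112)<.005: Yc.append(p)
K=np.array(K,np.float32);print("knob",len(K),cv2.minAreaRect(K*1000))
D=np.array(D,np.float32);print("disc",cv2.minEnclosingCircle(D*1000))
Rd=np.array(Rd);print("wedge",Rd.mean(0),len(Rd))
Yc=np.array(Yc); 
for s in(1,-1):
  q=Yc[s*((Yc[:,0]-.507)+(Yc[:,1]-.055))>.03]; print("caps",len(q),q.mean(0) if len(q) else 0)
print([(n,[(np.round(d["centre"],4).tolist(),round(d["confidence"],2)) for d in pinpoint(n,w)[:3]]) for n in("carousel_knob","hub_mouth")])
save(t,"hub.png",(240,160,385,245),5)
E
```

```text
0.05524823231043035 [0.53931367 0.09188513 0.20131424] [ 0.17  0.34  0.12  1.36 -0.   -0.66]
knob 721 ((505.99566650390625, 57.49240493774414), (21.188087463378906, 21.680084228515625), 2.2897722721099854)
disc ((506.1376647949219, 57.922611236572266), 65.41987609863281)
wedge [0.45353194 0.05505333] 86
caps 308 [0.53684014 0.09054465 0.11129898]
caps 341 [0.47255926 0.02065768 0.11143057]
[('carousel_knob', [([0.5084, 0.0554, 0.125], 0.94), ([0.5089, 0.0572, 0.0002], 0.5), ([0.5521, -0.1759, 0.0531], 0.26)]), ('hub_mouth', [([0.5575, -0.1757, 0.111], 0.96)])]
```

View pics/hub.png

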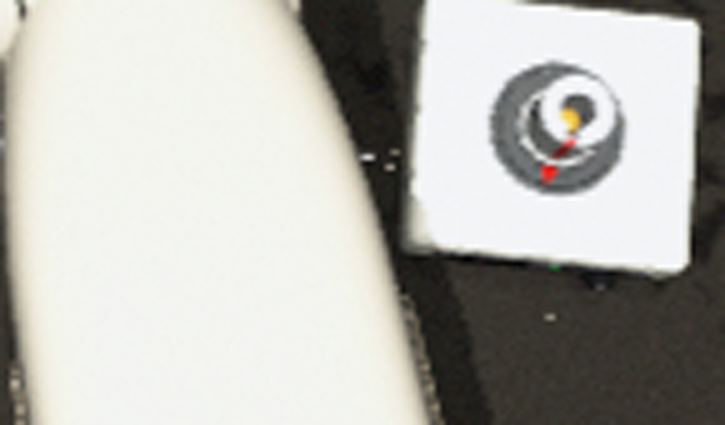

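The top crop shows the hub at about (570,120), with its wedge at (549,174), so the keyway points at roughly 170°. The wrist depth puts both caps at z≈0.111 in the carousel. The knob is at (0.506, 0.0575) and the key at about -177.5°. Next I'll hover over the hub and measure it from close up.

Call:
play_rows(plan=[[-10, 0, 0, 0.112, 0, 0, -0.3], [-15, 0, 0, 0.112, 0, 0, -0.3], [-15, 0, 0, 0.112, 0, 0, -0.3], [0, 0, 0, 0.112, 0, 0, -0.3], [0, 0, 0, 0.112, 0, 0, -0.3], [0, 0, 0, 0.112, 0, 0, -0.3], [0, 0, 0, 0.115, 0, 0, -0.3], [0, -15, 1, 0, 0, 0, -0.3], [0, -30, 1, 0, 0, 0, -0.3], [0, -38, 1, 0, 0, 0, -0.3], [0, -38, 1, 0, 0, 0, -0.3], [0, -38, 1, 0, 0, 0, -0.3], [0, -38, 1, 0, 0, 0, -0.3], [0, -34, 0, 0, 0, 0, -0.3], [0, -22, 0, 0, 0, 0, -0.3], [0, -12, 0, 0, 0, 0, -0.3], [0, 0, 0, 0, 0, 0, -0.3], [0, 0, 0, 0, 0, 0, -0.3]])

```text
clock: 14.48
eef_pos: [0.5576, -0.1719, 0.242]
tool_rot: [-0.015, 0.707, 0.016, 0.707]
ft_force: [-0.2, 0.2, -0.3]
grip_width: 0.0557
```

```bash
python3 - <<'E'
from h import *
w=camera("wrist");o=get_obs()
print(o["grip_width"],o["eef_pos"],o["joint_pos"].round(2))
hsv=cv2.cvtColor(w["frame"],cv2.COLOR_RGB2HSV)
M=[];F=[];Rm=[];Rf=[];B=[]
for v in range(60,300):
  for u in range(120,400):
    p=fworld(w,u,v); d=np.hypot(p[0]-.557,p[1]+.173)
    red=hsv[v,u,1]>140 and (hsv[v,u,0]<8 or hsv[v,u,0]>172) and hsv[v,u,2]>50
    if d<.028 and abs(p[2]-.108)<.004: M.append(p[:2])
    if d<.045 and .053<p[2]<.066: F.append(p)
    if red and d<.05: Rm.append(p)
M=np.array(M,np.float32)*1000; c=cv2.minEnclosingCircle(M); print("mouth",len(M),c)
hull=cv2.convexHull(M); print("ellipse",cv2.fitEllipse(hull))
Rm=np.array(Rm); print("red z hist",np.histogram(Rm[:,2],8))
C=np.array(c[0])/1000
for lo,hi in((.05,.066),(.07,.1),(.1,.115)):
  q=Rm[(Rm[:,2]>lo)&(Rm[:,2]<hi)]
  if len(q): m=q.mean(0); print(lo,len(q),m.round(4),"ang",np.degrees(np.arctan2(m[1]-C[1],m[0]-C[0])))
# keyway: inside hull but deeper, radius 10.5-14
ang=[]
for v in range(60,300):
  for u in range(120,400):
    q=fworld(w,u,v,.108); r=np.hypot(*(q[:2]-C))
    if .0115<r<.0145 and fworld(w,u,v)[2]<.103: ang.append(np.degrees(np.arctan2(q[1]-C[1],q[0]-C[0]))%360)
print("keyway",np.round(np.sort(ang)))
cu,cv=fpix(w,[*C,.108]).astype(int); save(w,"hub2.png",(cu-50,cv-55,cu+50,cv+45),6)
print([(n,[(np.round(d["centre"],4).tolist(),round(d["confidence"],2)) for d in pinpoint(n,w)[:3]]) for n in("hub_mouth","hub")])
E
```

```text
0.055076336589816026 [ 0.55773126 -0.17112338  0.24226355] [-0.3   0.4   0.32  1.49  0.   -0.34]
mouth 849 ((554.834716796875, -170.65603637695312), 20.3586483001709)
ellipse ((554.7691650390625, -170.91905212402344), (39.36443328857422, 40.30164337158203), 89.04238891601562)
red z hist (array([44,  2,  3,  4,  4,  4,  4, 15]), array([0.05877794, 0.06502231, 0.07126668, 0.07751105, 0.08375542,
       0.08999979, 0.09624416, 0.10248853, 0.1087329 ]))
0.05 44 [ 0.5285 -0.1637  0.0601] ang 165.1110079094175
0.07 17 [ 0.5353 -0.1653  0.0858] ang 164.67642686874746
0.1 17 [ 0.5366 -0.1661  0.1068] ang 165.9993839292878
keyway [153. 155. 155. 157. 159. 159. 161. 163. 165. 167. 168. 170. 171. 172.
 175. 176. 176. 180. 180. 180.]
[('hub_mouth', [([0.5575, -0.1734, 0.1092], 0.95)]), ('hub', [([0.5567, -0.1712, 0.0516], 0.91)])]
```

View pics/hub2.png

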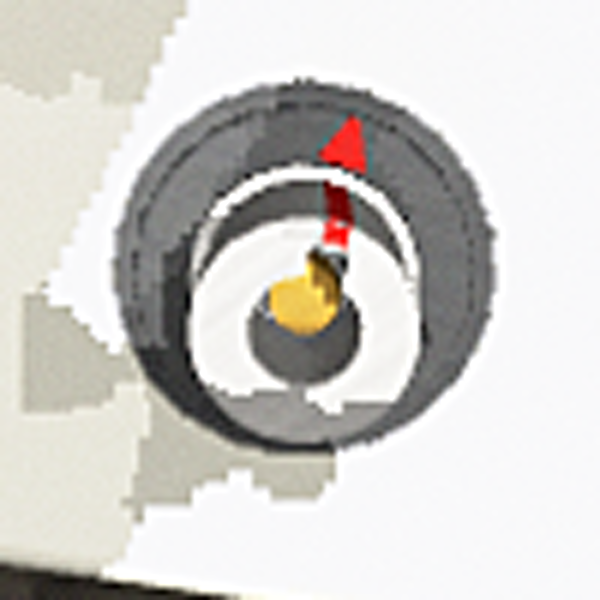

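The hub view shows the mouth centre at about (305,325) and the keyway with its red line running to the wedge at (345,145). Measured from depth, the centre is (0.5548, -0.1708) and the keyway points at 165.2°. The key therefore has to turn about -17.5°.

```bash
python3 - <<'E'
from h import *
delta((.506,.0577,.083),92.4)
E
```

```text
turn [ 0.005 -0.    -0.   ] deg [ 0.3 -0.  -0. ] then shift [159.6 230.3 -42.3] j [-0.3   0.4   0.32  1.49  0.   -0.34] eef [ 0.558  -0.1706  0.2426] t 14.6333
```

Call:
play_rows(plan=[[0, 15, -3, 0.005, 0, 0, -0.3], [0, 30, -5.5, 0, 0, 0, -0.3], [0, 38, -7, 0, 0, 0, -0.3], [0, 38, -7, 0, 0, 0, -0.3], [0, 38, -7, 0, 0, 0, -0.3], [0, 34, -6, 0, 0, 0, -0.3], [10, 22, -4, 0, 0, 0, -0.3], [20, 12, -2, 0, 0, 0, -0.3], [20, 3.3, -0.8, 0, 0, 0, -0.3], [10, 0, 0, 0, 0, 0, -0.3], [0, 0, 0, 0, 0, 0, -0.3], [0, 0, 0, 0, 0, 0, -0.3]])

```text
clock: 15.63
eef_pos: [0.5062, 0.0564, 0.1827]
tool_rot: [-0.014, 0.707, 0.014, 0.707]
ft_force: [0.8, -0.1, 0.6]
grip_width: 0.0557
```

```bash
cat > k.py <<'E'
from h import *
def knob(w,c,z):
    K=[]
    for v in range(20,300):
        for u in range(130,390):
            p=fworld(w,u,v)
            if np.hypot(p[0]-c[0],p[1]-c[1])<.02 and abs(p[2]-z)<.004 and w["frame"][v,u].max()<90: K.append(p[:2])
    K=np.array(K,np.float32)*1000
    return len(K),cv2.minAreaRect(K)
E
python3 - <<'E'
from k import *
w=camera("wrist"); print(knob(w,(.506,.0577),.14))
delta((.506,.0577,.083),92.4)
E
```

```text
(763, ((505.5244140625, 57.75400924682617), (20.863449096679688, 21.428537368774414), 2.0354299545288086))
turn [-0.002  0.001  0.   ] deg [-0.1  0.1  0. ] then shift [100.5   1.6  -0.9] j [ 0.11  0.27 -0.02  1.28 -0.    0.07] eef [0.5069 0.0561 0.1835] t 15.6833
```

Call:
play_rows(plan=[[10, 1.5, -1, 0, 0, 0, -0.3], [20, 0, 0, 0, 0, 0, -0.3], [20, 0, 0, 0, 0, 0, -0.3], [20, 0, 0, 0, 0, 0, -0.3], [15, 0, 0, 0, 0, 0, -0.3], [10, 0, 0, 0, 0, 0, -0.3], [5, 0, 0, 0, 0, 0, -0.3], [0, 0, 0, 0, 0, 0, -0.3], [0, 0, 0, 0, 0, 0, 1], [0, 0, 0, 0, 0, 0, 1], [0, 0, 0, 0, 0, 0, 1], [0, 0, 0, 0, 0, 0, 1], [0, 0, 0, 0, 0, 0, 1], [0, 0, 0, 0, 0, 0, 1]])

```text
clock: 16.85
eef_pos: [0.5065, 0.0577, 0.0838]
tool_rot: [-0.014, 0.706, 0.014, 0.708]
ft_force: [1.0, 0.4, 6.1]
grip_width: 0.0212
```

Call:
play_rows(plan=[[-5, 0, 0, 0, 0, 0, 1], [-10, 0, 0, 0, 0, 0, 1], [-20, 0, 0, 0, 0, 0, 1], [-25, 0, 0, 0, 0, 0, 1], [-30, 0, 0, 0, 0, 0, 1], [-25, 0, 0, 0, 0, 0, 1], [-12, 0, 0, 0, 0, 0, 1], [-5, 0, 0, 0, 0, 0, 1], [0, 0, 0, 0, 0, 0, 1], [0, 0, 0, 0, 0, 0, 1]])

```text
clock: 17.68
eef_pos: [0.5046, 0.0574, 0.2136]
tool_rot: [-0.014, 0.708, 0.014, 0.706]
ft_force: [0.2, 0.3, -5.4]
grip_width: 0.0212
```

```bash
python3 - <<'E'
from h import *
w=camera("wrist"); o=get_obs(); print(o["grip_width"],o["ft_force"],o["ft_torque"]); r=R.from_quat(o["tool_rot"])
save(w,"held.png",(100,0,420,330),2)
P=[];
hsv=cv2.cvtColor(w["frame"],cv2.COLOR_RGB2HSV)
D=[];Rd=[]
for v in range(0,330):
  for u in range(80,440):
    p=(r.inv().apply(fworld(w,u,v)-o["eef_pos"]))*1000
    if hsv[v,u,1]<60 and 15<p[0]<75 and np.hypot(p[1],p[2])<75: D.append(p)
    if hsv[v,u,1]>150 and (hsv[v,u,0]<8 or hsv[v,u,0]>172) and 15<p[0]<75 and np.hypot(p[1],p[2])<75: Rd.append(p)
D=np.array(D);h,e=np.histogram(D[:,0],24);i=h.argmax();print("disc level x",e[i],h[max(0,i-2):i+3])
q=D[abs(D[:,0]-e[i]-1)<6]; 
A=np.c_[q[:,1:],np.ones(len(q))]; c=np.linalg.lstsq(A,q[:,0],rcond=None)[0]; print("plane slope y,z",c)
k=abs(q[:,0]-A@c)<2; c=np.linalg.lstsq(A[k],q[k,0],rcond=None)[0]; print(c,k.sum()); print("disc circle",cv2.minEnclosingCircle(q[k][:,1:].astype(np.float32)))
Rd=np.array(Rd); print("wedge",Rd.mean(0), "ang", np.degrees(np.arctan2(Rd.mean(0)[1],-Rd.mean(0)[2])))
delta((.5548,-.1708,.19),92.4-17.3)
E
```

```text
0.021407745627938197 [-0.88545655  0.32006848 -3.89138371] [-0.05859249  0.04086818 -0.01146176]
disc level x 36.0323098568377 [ 277 4233 6922  727   41]
plane slope y,z [ 5.15757212e-03 -1.02949631e-02  3.57473110e+01]
[ 7.43662636e-04 -1.75173321e-04  3.62153232e+01] 11969
disc circle ((0.3091510534286499, -0.2662203013896942), 65.30313110351562)
wedge [ 35.71370471  -0.12417414 -52.84672073] ang -0.13462786271105187
turn [ 0.299 -0.003  0.001] deg [17.2 -0.2  0. ] then shift [  23.  -207.5  107.5] j [ 0.11  0.26  0.04  1.36 -0.    0.07] eef [0.5043 0.0574 0.213 ] t 17.7333
```

View pics/held.png

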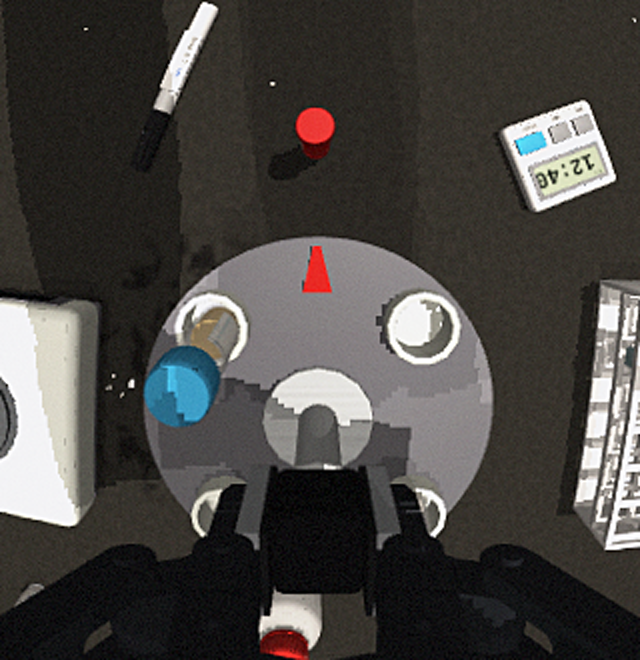

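The carousel is held level and centred, with the wedge at (316,270) exactly along tool -z and the blue tube standing in its sleeve. I'll turn it and carry it over the hub.

Call:
play_rows(plan=[[0, 0, 0, 0.05, 0, 0, 1], [0, 0, 0, 0.1, 0, 0, 1], [0, 0, 0, 0.1, 0, 0, 1], [0, 0, 0, 0.05, 0, 0, 1], [0, -9, 5, 0, 0, 0, 1], [0, -18, 9, 0, 0, 0, 1], [0, -25, 13, 0, 0, 0, 1], [0, -28, 14.5, 0, 0, 0, 1], [0, -28, 14.5, 0, 0, 0, 1], [0, -28, 14.5, 0, 0, 0, 1], [0, -28, 14.5, 0, 0, 0, 1], [0, -22, 11, 0, 0, 0, 1], [0, -13, 7, 0, 0, 0, 1], [0, -6, 3, 0, 0, 0, 1], [0, -2.5, 1.5, 0, 0, 0, 1], [0, 0, 0, 0, 0, 0, 1], [0, 0, 0, 0, 0, 0, 1], [0, 0, 0, 0, 0, 0, 1]])

```text
clock: 19.23
eef_pos: [0.5557, -0.1692, 0.2147]
tool_rot: [0.091, 0.701, -0.091, 0.701]
ft_force: [0.3, 0.8, -4.0]
grip_width: 0.0212
```

```bash
python3 - <<'E'
from h import *
w=camera("wrist")
o=get_obs(); print(o["grip_width"],o["ft_force"])
delta((.5548,-.1708,.19),92.4-17.3)
# flange/hub visible? wedge world position and angle
hsv=cv2.cvtColor(w["frame"],cv2.COLOR_RGB2HSV); Rd=[];H=[]
for v in range(0,330):
  for u in range(80,440):
    p=fworld(w,u,v); d=np.hypot(p[0]-.555,p[1]+.171)
    if d<.075 and hsv[v,u,1]>150 and (hsv[v,u,0]<8 or hsv[v,u,0]>172) and p[2]<.2: Rd.append(p)
    if d<.045 and .05<p[2]<.12: H.append(p)
Rd=np.array(Rd);print("wedge",len(Rd),Rd.mean(0),"ang from TCP",np.degrees(np.arctan2(*(Rd.mean(0)-o["eef_pos"])[[1,0]])),"hub pts",len(H))
t=camera("top");s=camera("scene")
for n in("carousel_knob","hub_mouth","shaft_tip"): print(n,[(np.round(d["centre"],4).tolist(),round(d["confidence"],2)) for p in(t,s) for d in pinpoint(n,p)[:1]])
E
```

```text
0.020958577069348172 [ 0.10238307  0.44360838 -4.03282259]
turn [ 0.001 -0.    -0.   ] deg [ 0.1 -0.  -0. ] then shift [24.8 -1.7 -0.5] j [-0.3   0.4   0.25  1.42  0.   -0.04] eef [ 0.5557 -0.1693  0.2148] t 19.2833
wedge 206 [ 0.5043374  -0.15588125  0.17856356] ang from TCP 165.35577688170576 hub pts 0
carousel_knob [([0.5575, -0.1678, 0.2587], 0.91), ([0.5575, -0.1676, 0.2607], 0.64)]
hub_mouth [([0.5555, -0.1707, 0.11], 0.56)]
shaft_tip [([0.5574, -0.1663, 0.1333], 0.68)]
```

Call:
play_rows(plan=[[5, -1.5, -0.5, 0, 0, 0, 1], [8, 0, 0, 0, 0, 0, 1], [8, 0, 0, 0, 0, 0, 1], [5, 0, 0, 0, 0, 0, 1], [4, 0, 0, 0, 0, 0, 1], [3, 0, 0, 0, 0, 0, 1], [0, 0, 0, 0, 0, 0, 1], [0, 0, 0, 0, 0, 0, 1]])

```text
clock: 20.35
eef_pos: [0.5549, -0.172, 0.1815]
tool_rot: [0.092, 0.701, -0.092, 0.701]
ft_force: [-0.3, -1.0, -2.9]
grip_width: 0.0211
```

Call:
play_rows(plan=[[3, 0, 0, 0, 0, 0, 1], [3, 0, 0, 0, 0, 0, 1], [3, 0, 0, 0, 0, 0, 1], [0, 0, 0, 0, 0, 0, 1], [0, 0, 0, 0, 0, 0, 1]])

```text
clock: 20.77
eef_pos: [0.5547, -0.1719, 0.1723]
tool_rot: [0.092, 0.701, -0.092, 0.701]
ft_force: [-0.1, -0.2, -3.4]
grip_width: 0.0211
```

Call:
play_rows(plan=[[2, 0, 0, 0, 0, 0, 1], [2, 0, 0, 0, 0, 0, 1], [2, 0, 0, 0, 0, 0, 1], [0, 0, 0, 0, 0, 0, 1], [0, 0, 0, 0, 0, 0, 1]])

```text
clock: 21.18
eef_pos: [0.5548, -0.1719, 0.1664]
tool_rot: [0.092, 0.701, -0.092, 0.701]
ft_force: [-0.1, -0.0, -4.9]
grip_width: 0.0213
```

The key has entered the keyway without force. I'll go on against the spring.

Call:
play_rows(plan=[[2, 0, 0, 0, 0, 0, 1], [2, 0, 0, 0, 0, 0, 1], [2, 0, 0, 0, 0, 0, 1], [2, 0, 0, 0, 0, 0, 1], [0, 0, 0, 0, 0, 0, 1], [0, 0, 0, 0, 0, 0, 1]])

```text
clock: 21.68
eef_pos: [0.5551, -0.1721, 0.1593]
tool_rot: [0.092, 0.701, -0.092, 0.701]
ft_force: [-1.6, 0.5, 0.5]
grip_width: 0.0211
```

Call:
play_rows(plan=[[2, 0, 0, 0, 0, 0, 1], [2, 0, 0, 0, 0, 0, 1], [2, 0, 0, 0, 0, 0, 1], [0, 0, 0, 0, 0, 0, 1], [0, 0, 0, 0, 0, 0, 1]])

```text
clock: 22.1
eef_pos: [0.5553, -0.1721, 0.1538]
tool_rot: [0.092, 0.7, -0.092, 0.702]
ft_force: [-2.8, 0.0, 6.7]
grip_width: 0.0209
```

Call:
play_rows(plan=[[2, 0, 0, 0, 0, 0, 1], [2, 0, 0, 0, 0, 0, 1], [0, 0, 0, 0, 0, 0, 1], [0, 0, 0, 0, 0, 0, 1]])

```text
clock: 22.43
eef_pos: [0.5555, -0.1722, 0.1507]
tool_rot: [0.092, 0.7, -0.092, 0.702]
ft_force: [-3.0, 1.4, 9.3]
grip_width: 0.0211
```

Call:
play_rows(plan=[[1, 0, 0, 0, 0, 0, 1], [1, 0, 0, 0, 0, 0, 1], [0, 0, 0, 0, 0, 0, 1], [0, 0, 0, 0, 0, 0, 1]])

```text
clock: 22.77
eef_pos: [0.5556, -0.1722, 0.1503]
tool_rot: [0.092, 0.7, -0.092, 0.703]
ft_force: [-4.8, 1.3, 16.1]
grip_width: 0.0211
```

Call:
play_rows(plan=[[1, 0, -0.5, 0, 0, 0, 1], [1, 0, -0.3, 0, 0, 0, 1], [0, 0, 0, 0, 0, 0, 1], [0, 0, 0, 0, 0, 0, 1], [0, 0, 0, 0, 0, 0, 1]])

```text
clock: 23.18
eef_pos: [0.5557, -0.1722, 0.1502]
tool_rot: [0.092, 0.699, -0.092, 0.704]
ft_force: [-6.3, 3.0, 23.7]
grip_width: 0.0214
```

```bash
cat > chk.py <<'E'
from h import *
w=camera("wrist"); o=get_obs(); print(o["clock"],o["grip_width"],o["eef_pos"],o["ft_force"],o["ft_torque"].round(2)); 
hsv=cv2.cvtColor(w["frame"],cv2.COLOR_RGB2HSV); D=[];Rd=[];C=[]
for v in range(0,330):
  for u in range(80,440):
    p=fworld(w,u,v); d=np.hypot(p[0]-.555,p[1]+.171)
    if d<.062 and hsv[v,u,1]<60 and .09<p[2]<.14: D.append(p)
    if d<.07 and .165<p[2]<.19 and hsv[v,u,1]>100: C.append(np.r_[p,hsv[v,u,0]])
    if d<.075 and hsv[v,u,1]>150 and (hsv[v,u,0]<8 or hsv[v,u,0]>172): Rd.append(p)
D=np.array(D); m=np.median(D[:,2]); q=D[abs(D[:,2]-m)<.004]; A=np.c_[q[:,:2]-[.555,-.171],np.ones(len(q))]; print("disc top z (home .114)",m,np.linalg.lstsq(A,q[:,2],rcond=None)[0].round(4))
m=np.mean(Rd,0);print("key ang",np.degrees(np.arctan2(m[1]+.171,m[0]-.555)))
C=np.array(C)
for n,lo,hi in(("blue",85,120),("yellow",18,36)):
  k=(C[:,3]>lo)&(C[:,3]<hi); print(n,k.sum(),C[k].mean(0).round(3) if k.any() else None,C[k,2].max() if k.any() else None)
E
python3 chk.py; python3 - <<'E'
from h import *
t=camera("top");s=camera("scene")
for p in (t,s):
  for n in("tube_4","tube_0","carousel_seat","carousel_knob","bottle_white","timer"): print(n,[(np.round(d["centre"],3).tolist(),round(d["confidence"],2)) for d in pinpoint(n,p)[:5]])
E
```

```text
23.2333 0.021116194045952327 [ 0.55563688 -0.17221125  0.15021462] [-6.66549945  2.22678227 23.24589707] [0.71 1.88 0.01]
disc top z (home .114) 0.11374471056214881 [ 0.0025 -0.0026  0.1139]
key ang 166.24149652653617
blue 1165 [ 0.516 -0.196  0.176 99.041] 0.18997915258009962
yellow 2 [ 0.546 -0.165  0.187 27.5  ] 0.1870380414574423
tube_4 [([0.541, 0.38, -0.001], 0.57), ([0.504, 0.271, 0.006], 0.53), ([0.385, 0.053, -0.001], 0.46), ([0.509, -0.199, 0.072], 0.39)]
tube_0 [([0.541, 0.38, -0.001], 0.57), ([0.504, 0.271, 0.006], 0.53), ([0.385, 0.053, -0.001], 0.46), ([0.509, -0.199, 0.072], 0.39)]
carousel_seat [([0.555, -0.173, 0.109], 0.66)]
carousel_knob [([0.557, -0.171, 0.193], 0.62)]
bottle_white [([0.69, 0.037, -0.003], 0.63)]
timer [([0.38, 0.204, -0.003], 0.66)]
tube_4 [([0.544, 0.383, -0.002], 0.71), ([0.388, 0.055, 0.002], 0.61), ([0.506, 0.269, 0.004], 0.55), ([0.556, -0.172, 0.066], 0.52)]
tube_0 [([0.544, 0.383, -0.002], 0.71), ([0.388, 0.055, 0.002], 0.61), ([0.506, 0.269, 0.004], 0.55), ([0.556, -0.172, 0.066], 0.52)]
carousel_seat []
carousel_knob [([0.556, -0.171, 0.196], 0.67)]
bottle_white [([0.688, 0.042, 0.0], 0.77)]
timer [([0.382, 0.207, 0.003], 0.71)]
```

```bash
python3 - <<'E'
from h import *
a=np.radians(165.5+225); e=np.array([.555+.05*np.cos(a),-.171+.05*np.sin(a),.178]); print("expected cap top",e.round(3))
for n in("scene","top"):
  s=camera(n); u0=pix(s,e); u,v=blob(s,(20,120,60),(36,255,255),u0,15); P=np.array([world(s,x,y) for x,y in zip(u,v)])
  print(n,u0,len(u),np.median(P,0).round(4) if len(u) else None, P[:,2].max() if len(u) else None)
E
python3 chk.py|head -1; python3 -c "
from h import *
job_done()"
```

```text
expected cap top [ 0.598 -0.146  0.178]
scene (np.float64(345.6808834220844), np.float64(178.22673353082237)) 0 None None
top (np.float64(350.3488350437289), np.float64(160.07017682136353)) 17 [ 0.6009 -0.1552  0.1792] 0.2654673909585137
24.0833 0.02115115946541583 [ 0.55562133 -0.1722109   0.1502155 ] [-7.39033039  2.30674493 22.81115293] [ 0.68  1.95 -0.  ]
the job is handed in; nothing more can be done
```

The job is handed in with the carousel pressed home on the hub, both tubes standing in it, and the knob still gripped. The clock read about 24 s of the 48 s allowed.

**What I did:**
- **Yellow tube:** my first grasp missed and nudged the tube so it leaned in its cell. The cameras showed the real fingertips about 27 mm behind the reported TCP. I allowed for that, re-gripped, straightened the tube's slight lean, and stood it in the sleeve opposite the blue one.
- **Carousel:** I lifted it by the knob, turned it about 17° to match the keyway, and entered the shaft. The key went in without resistance, and I pushed against the ejector spring until it stopped.

**Last checks:**
- **Seating:** the disc top measures 0.1137–0.114 m, against 0.114 m when home, and it is level. The key points at about 166° and the keyway at about 165°. The tool feels a steady upward reaction of about 23 N.
- **Grip:** the finger opening is steady at 21 mm on the 22 mm knob.
- **Tubes:** the blue cap shows clearly from the wrist camera. The yellow cap shows from the top camera at its expected height of 0.179 m. Its measured position there is 9 mm off the expected one, because only a few pixels of it are visible beside the gripper.
- **Untouched things:** the timer, the bottle and the green tube are where they were, within a few mm.

**Checks that failed or disagreed:**
- The scene camera could not see the yellow cap in the final pose.
- There is a side force of about 7 N, so the tool is pushing slightly off-axis.

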